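Shim out a seal blank in a bench fixture and hold the jaw on the stack

ROBOT

A 6-joint arm with a two-finger parallel gripper is mounted at the origin on the work surface. World frame = base frame: x ahead of the robot, y to its left, z up, the work surface at z = 0. Lengths are in m, angles in rad, forces in N, time in s.
With the tool pointing down it reaches from about 0.325 to 0.875 m from the base axis. Payload 4.4 kg.
Tool frame: the origin (TCP) lies midway between the tips of the shut fingers; the grasp point (between the pads) lies 19 mm behind it (bot.grip_depth is the distance from the TCP to the grasp point, in m); z points along the fingers, y is the line along which they close (so a half turn about z gives the same grasp; the last joint's range is limited). The gripper opens to 85 mm and grips with 20 to 120 N. Pads are 22 mm wide; open, the fingers measure 114 mm over their backs; the gripper's body (76 mm by 85 mm) begins 54 mm behind the grasp point. The pads swing forward as they close: fully open they stand 13 mm farther back than shut.
Start: joints at [1.01, 0.207, 1.542, -0, 1.393, -0.15], TCP at [0.229, 0.527, 0.231] pointing down, gripper open.
Joint ranges: [-2.73, 2.73], [-0.86, 2.22], [0.23, 2.46], [-1.11, 4.25], [0.08, 2.63], [-2.82, 2.82]. Speed limits (rad/s): [2.79, 2.79, 3.14, 3.14, 3.14, 3.14].

INTERFACE

Orientations are given as a unit quaternion [w, x, y, z].
In Python, from station import bot gives the robot as it stands.
- The arm moves only by the tool jog_arm, never from a script. Its arguments are lists of equal length, an entry for each row: "offset": the shift along the tool's x, y, z in mm, a list of three; "angular": the turn, a rotation vector about the tool's x, y, z in rad, a list of three; "grip": the opening in per cent of the stroke, from 0 (shut) to 100 (fully open). In form: {"offset": [[x, y, z], ...], "angular": [[ax, ay, az], ...], "grip": [grip, ...]}. A call has 1 to 5 rows; each row shifts and turns the commanded pose from where the row before left it, along the tool's axes as they then stand; what a row does not reach is not made up. A row lasts 1/10 s, in which the tool goes at most 50 mm and 8.59 degrees, less where a joint would pass 70% of its speed; a pose out of reach is approached as far as the arm can. A call with a gripper value outside its range is refused whole. The fingers move at their own pace and stop on an object; "squeeze" is the grip in N (left out, the last holds). Time passes only in rows, so rows that do not move let the fingers close. It gives the time, the measured TCP pose, the force, the opening and the grip force at its end, in the units of the state.
- bot.observe(): the state, without advancing time (a new reading comes with each control period).
- bot.read_camera(name): name is "side" or "top"; returns a dict with "image" (420x560x3 uint8, red, green, blue), "range_z" (420x560 float32, m along the optical axis (not along the pixel's ray), 0 where there is no reading), "intrinsics" (3x3 intrinsics, pixels), "k1" (the pictures are not rectified: a ray, as slopes to the right and down, at radius r is drawn at 1 + k1 r^2 times it, then the intrinsics apply), "R" (3x3) and "t" (3): a world point X has camera coordinates R X + t. Camera axes: x right, y down, z forward; pixel columns grow to the right and rows downward; lengths in m; the calibration is good to about 2 mm. A picture is of the moment at which its call begins.
- bot.sign_off(): hands the job in; it is judged then, once.
The state is a dict: "clock": time; "joint_positions": joint angles; "qd": joint speeds; "tau": joint torques, N m; "tcp_pos": TCP position; "tcp_rot": TCP orientation; "wrist_force": force on the tool from outside, world axes, zero at the start; "ft_torque": the same for the moment, N m; "finger_gap": finger opening in m; "finger_force": force on a finger pad.
Only numpy, scipy, OpenCV 4.12 (cv2) and the standard library are available. Lean on these libraries where they do the work, as an engineer would, in place of code of your own. Each camera call takes 0.05 s, during which the arm holds its last target. There are 200 camera calls.

TASK

The sliding jaw of the bench fixture reaches its end stop before it touches the brass seal blank: slide the jaw well back, then stand shims from the rack upright on the bed between jaw and blank, flat faces towards the jaw, using the fewest that let the jaw close tight on them before its stop. Push the jaw up by its knob until you feel it press the stack and blank firmly against the back stop, and finish while still holding the knob and pushing firmly, so that the stack stays clamped; do not let go. Leave the other things on the bench where they are.

Things in the scene. Friction and masses are not known exactly. Their poses are not given: they have to be found in the camera images.
- vise: sliding-jaw fixture fixed to the bench: flat dark steel bed 64 mm wide (its x) and 275 mm long (its y, from -160 to +115 mm), 12 mm thick; origin on the bench surface (underside of the bed). The jaw clamps towards its +y. The bed has no side walls: parts stand on its top, 12 mm above the origin, centred on x = 0.
- jaw (a joint): how far the blue sliding jaw is drawn back (m): 0 = at its closed end stop, front face at y = 0 of the fixture; 0.085 = fully open, front face at y = -0.085. It slides with about 1.5 N of friction, has no spring or lock, and stays where it is left, so the stack is clamped only while the jaw is being pushed; a firm push is 10 to 20 N.
- jaw_face (a point): top middle edge of the jaw's steel front face, 44 mm above the bench; moves with the jaw. The jaw is 56 mm wide, 65 mm long, 32 mm tall above the bed (top 44 mm above the bench).
- jaw_knob (a point): point on the axis of the jaw's upright black round knob, 20 mm diameter, 50 mm tall, standing on the jaw top 45 mm behind its front face; this point is 30 mm above the jaw top, 74 mm above the bench. Grip it to pull the jaw open or push it closed.
- backstop: blue fixed stop block bolted on the bed, 56 mm wide (x), 25 mm thick (y), 32 mm tall; origin at the centre of its underside on the bed, axes as the fixture's. Its place along the bed differs from job to job.
- blank: brass seal blank, the work to be held: 46 mm (x) x 40 mm (y) x 28 mm tall, loose, about 0.4 kg, standing on the bed against the back stop; origin at the centre of its underside, axes as the fixture's. Its face towards the jaw is 20 mm from its origin along -y. With the jaw at its end stop a gap of 5 to 34 mm is left in front of the blank.
- rack: wooden rack 74 x 230 x 25 mm fixed to the bench with four slots in a row along its y, 55 mm apart, 15 mm deep; origin at the centre of its underside
- shim1: aluminium shim plate: 40 mm wide (x), 12 mm thick (y), 56 mm tall, 73 g, all four alike; origin at the centre of its underside, z up. It starts upright in a rack slot, its foot 10 mm above the bench, its upper 41 mm standing free of the rack. On the fixture's bed it stands 24 mm higher than the jaw.
- shim2: aluminium shim plate: 40 mm wide (x), 12 mm thick (y), 56 mm tall, 73 g, all four alike; origin at the centre of its underside, z up. It starts upright in a rack slot, its foot 10 mm above the bench, its upper 41 mm standing free of the rack.
- shim3: aluminium shim plate: 40 mm wide (x), 12 mm thick (y), 56 mm tall, 73 g, all four alike; origin at the centre of its underside, z up. It starts upright in a rack slot, its foot 10 mm above the bench, its upper 41 mm standing free of the rack.
- shim4: aluminium shim plate: 40 mm wide (x), 12 mm thick (y), 56 mm tall, 73 g, all four alike; origin at the centre of its underside, z up. It starts upright in a rack slot, its foot 10 mm above the bench, its upper 41 mm standing free of the rack.
- jar: bystander, not needed: low glass jar with a metal cap, 64 mm across, 60 mm tall
- hammer: bystander, not needed: small hammer lying on the bench, 240 mm long
- mortar: bystander, not needed: pale stone bowl, 100 mm across, 40 mm tall
- tub: bystander, not needed: clear open plastic tub, 100 x 75 x 35 mm
- bottle: bystander, not needed: amber bottle with a white cap, 60 mm across, 150 mm tall
- ring: bystander, not needed: brass finger ring lying flat, 32 mm across, 8 mm tall
- mandrel: bystander, not needed: small steel cone on a round foot, 44 mm across, 90 mm tall
Not all that is in view belongs to the job. Leave any green or red look-alike of the shim1 alone.

How it is judged:
On the way, in this order (a step that is already met when the one before it is completed fails the run):
1. the jaw is slid well back (more than 35 mm) with no shim in the fixture (value of joint jaw above 0.035 m and x of each of shim1, shim2, shim3, shim4 in the frame of vise above 0.06 m), for 0.2 s.
2. a shim stands upright on the bed between jaw and blank, let go by the fingers ((((x of shim1 in the frame of vise between -0.015 and 0.015 m and y of shim1 in the frame of vise between -0.085 and 0.04 m and z of shim1 in the frame of vise between 0.008 and 0.018 m and angle between shim1's own z axis and vertical below 0.12 rad and angle between the y axis of shim1 and the y axis of vise, either way round below 0.15 rad) and contact force between shim1 and the fingers below 0.1 N) or ((x of shim2 in the frame of vise between -0.015 and 0.015 m and y of shim2 in the frame of vise between -0.085 and 0.04 m and z of shim2 in the frame of vise between 0.008 and 0.018 m and angle between shim2's own z axis and vertical below 0.12 rad and angle between the y axis of shim2 and the y axis of vise, either way round below 0.15 rad) and contact force between shim2 and the fingers below 0.1 N) or ((x of shim3 in the frame of vise between -0.015 and 0.015 m and y of shim3 in the frame of vise between -0.085 and 0.04 m and z of shim3 in the frame of vise between 0.008 and 0.018 m and angle between shim3's own z axis and vertical below 0.12 rad and angle between the y axis of shim3 and the y axis of vise, either way round below 0.15 rad) and contact force between shim3 and the fingers below 0.1 N) or ((x of shim4 in the frame of vise between -0.015 and 0.015 m and y of shim4 in the frame of vise between -0.085 and 0.04 m and z of shim4 in the frame of vise between 0.008 and 0.018 m and angle between shim4's own z axis and vertical below 0.12 rad and angle between the y axis of shim4 and the y axis of vise, either way round below 0.15 rad) and contact force between shim4 and the fingers below 0.1 N))), for 0.2 s.
At the end, for the whole second after the job is handed in: Fingers push the jaw > 5 N, jaw presses a shim > 5 N, shim-blank and blank-stop > 3 N, fingers off shims and blank; jaw drawn back < 15 mm; shims used stand on the bed upright (0.12 rad), square (0.15), centred (15 mm), others > 60 mm off on the rack side; blank untipped, moved < 10 mm (contact force between the fingers and jaw above 5 N and (contact force between jaw and shim1 above 5 N or contact force between jaw and shim2 above 5 N or contact force between jaw and shim3 above 5 N or contact force between jaw and shim4 above 5 N) and contact force between blank and backstop above 3 N and (contact force between blank and shim1 above 3 N or contact force between blank and shim2 above 3 N or contact force between blank and shim3 above 3 N or contact force between blank and shim4 above 3 N) and value of joint jaw below 0.015 m and angle between blank's own z axis and vertical below 0.1 rad and distance of blank from where it was at the start of the episode below 0.01 m and contact force between the fingers and shim1 below 1 N and contact force between the fingers and shim2 below 1 N and contact force between the fingers and shim3 below 1 N and contact force between the fingers and shim4 below 1 N and contact force between the fingers and blank below 1 N and (x of shim1 in the frame of vise above 0.06 m or (x of shim1 in the frame of vise between -0.015 and 0.015 m and y of shim1 in the frame of vise between -0.085 and 0.04 m and z of shim1 in the frame of vise between 0.008 and 0.018 m and angle between shim1's own z axis and vertical below 0.12 rad and angle between the y axis of shim1 and the y axis of vise, either way round below 0.15 rad)) and (x of shim2 in the frame of vise above 0.06 m or (x of shim2 in the frame of vise between -0.015 and 0.015 m and y of shim2 in the frame of vise between -0.085 and 0.04 m and z of shim2 in the frame of vise between 0.008 and 0.018 m and angle between shim2's own z axis and vertical below 0.12 rad and angle between the y axis of shim2 and the y axis of vise, either way round below 0.15 rad)) and (x of shim3 in the frame of vise above 0.06 m or (x of shim3 in the frame of vise between -0.015 and 0.015 m and y of shim3 in the frame of vise between -0.085 and 0.04 m and z of shim3 in the frame of vise between 0.008 and 0.018 m and angle between shim3's own z axis and vertical below 0.12 rad and angle between the y axis of shim3 and the y axis of vise, either way round below 0.15 rad)) and (x of shim4 in the frame of vise above 0.06 m or (x of shim4 in the frame of vise between -0.015 and 0.015 m and y of shim4 in the frame of vise between -0.085 and 0.04 m and z of shim4 in the frame of vise between 0.008 and 0.018 m and angle between shim4's own z axis and vertical below 0.12 rad and angle between the y axis of shim4 and the y axis of vise, either way round below 0.15 rad))); the arm keeps its last pose, push and grip.
It fails at once if a bystander is moved more than 20 mm (distance of any of jar, hammer, mortar, tub, bottle, ring, mandrel from where it was at the start of the episode above 0.02 m).
It also fails if it takes over 72 s, if anything falls off the work surface, if the arm or the gripper's body presses on something with over 40 N, if the wrist force passes 120 N, or if a joint passes its speed limit or range.

## Working session

There is one attempt and no reset: what is moved stays moved. The work goes in short steps, Python scripts to look and compute and a tool call to move; the robot and the scene stay as the last step left them, time stands still between calls to the robot, and variables do not carry over. Pictures are saved under pics/ and viewed, at most 10 in all, crops included, and the job is handed in when it is done.

Besides the shell and the picture viewer there is one more tool, called in YAML: its name, and indented under it one key for each argument. jog_arm: Moves the arm, as the interface text tells. Its arguments: {"type":"object","properties":{"offset":{"type":"array"},"angular":{"type":"array"},"grip":{"type":"array"},"squeeze":{"type":"number"}},"required":["offset","angular","grip"]}

```bash
mkdir -p pics; ls; python3 - <<'E'
from station import bot
import cv2,pickle
print(bot.observe())
for n in("top","side"):
    d=bot.read_camera(n); cv2.imwrite(f"pics/{n}0.png",d["image"][:,:,::-1]); pickle.dump(d,open(f"pics/{n}0.pkl","wb"))
    print(n,d["intrinsics"],d["k1"],d["R"],d["t"],(d["range_z"]>0).mean())
E
```

```text
pics
{'clock': 0.0, 'joint_positions': array([ 1.01048596e+00,  2.07465965e-01,  1.54300420e+00,  1.14829210e-05,
        1.39353288e+00, -1.50506355e-01]), 'qd': array([-0.0005214 ,  0.00107371, -0.0009879 ,  0.000135  , -0.00167184,
       -0.00070607]), 'tau': array([-8.70769236e-04, -3.83030391e+01, -2.91598660e+01, -3.59578080e-04,
        1.05928667e-02, -7.52700004e-06]), 'tcp_pos': array([0.22868178, 0.52670642, 0.23007587]), 'tcp_rot': array([-4.24672998e-04,  2.03472064e-01,  9.79080010e-01, -1.12791022e-03]), 'wrist_force': array([-0.56489065, -0.81341427, -0.93751692]), 'ft_torque': array([ 0.01301461, -0.02580272,  0.04900794]), 'finger_force': 0.0, 'finger_gap': 0.08515843334218505}
top [[393.26727081   0.         279.57704179]
 [  0.         393.26727081 208.28937686]
 [  0.           0.           1.        ]] -0.05310492343273129 [[-0.02869046 -0.99951499  0.01210918]
 [-0.98717662  0.02642904 -0.15742881]
 [ 0.15703242 -0.01647061 -0.98745609]] [-0.00608415  0.57381087  1.02371857] 0.9961479591836735
side [[485.68565949   0.         274.83319027]
 [  0.         485.68565949 213.71829638]
 [  0.           0.           1.        ]] -0.1187516095064516 [[-0.99267749 -0.12008833  0.0130456 ]
 [-0.07196482  0.50119934 -0.86233421]
 [ 0.09701782 -0.85695858 -0.50617144]] [0.58268401 0.10142708 1.06647653] 0.9961649659863946
```

View pics/top0.png

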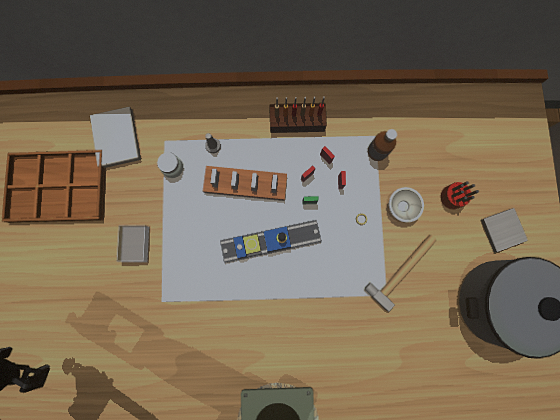

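View pics/side0.png

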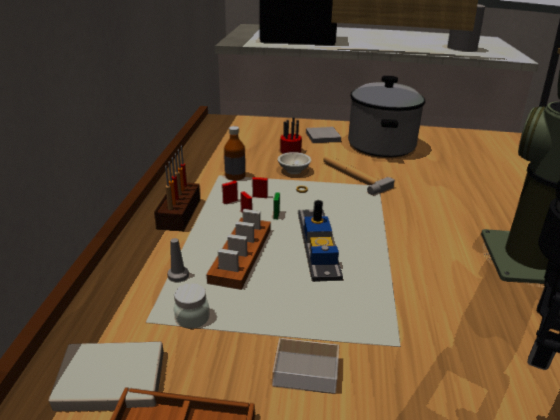

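The top view shows the bed running from about (222,250) to (320,230), with back stop (240,246), blank (252,243), jaw (277,239) and knob (282,237). The rack is at (205–287,167–200) with four grey shims. The red and green look-alikes sit to its right. The side view confirms this layout.

```bash
cat > h.py <<'E'
import numpy as np,cv2,pickle
def ray(d,uv):
    K=d["intrinsics"];uv=np.atleast_2d(uv).astype(float)
    q=(uv-K[:2,2])/[K[0,0],K[1,1]];s=q.copy()
    for _ in range(10): s=q/(1+d["k1"]*(s**2).sum(1,keepdims=True))
    return np.c_[s,np.ones(len(s))]
def plane(d,uv,z):
    r=ray(d,uv)@d["R"]; c=-d["R"].T@d["t"]
    return c+r*((z-c[2])/r[:,2])[:,None]
def cloud(d):
    v,u=np.mgrid[:420,:560]; r=ray(d,np.c_[u.ravel(),v.ravel()])
    return ((r*d["range_z"].reshape(-1,1)-d["t"])@d["R"]).reshape(420,560,3)
def load(n): return pickle.load(open(f"pics/{n}.pkl","rb"))
def snap(bot,n,tag):
    d=bot.read_camera(n);pickle.dump(d,open(f"pics/{n}{tag}.pkl","wb"));cv2.imwrite(f"pics/{n}{tag}.png",d["image"][:,:,::-1]);return d
def rect(P):
    (c,s,a)=cv2.minAreaRect((P[:,:2]*1000).astype(np.float32));return np.round(c,1),np.round(s,1),round(a,1)
E
python3 - <<'E'
from h import *
for n in("top0","side0"):
    d=load(n);C=cloud(d);I=d["image"];H=cv2.cvtColor(I,cv2.COLOR_RGB2HSV)
    x,y,z=C[...,0],C[...,1],C[...,2]; roi=(x>.3)&(x<.75)&(abs(y)<.3)
    print(n)
    h,s,v=H[...,0],H[...,1],H[...,2]
    blue=roi&(h>100)&(h<130)&(s>120)&(v>50); yel=roi&(h>18)&(h<35)&(s>100)&(v>80)
    wood=roi&(h>3)&(h<16)&(s>120)&(v>60)&(z<.035)&(z>.015)
    for nm,m in(("blue",blue),("yel",yel),("wood",wood),("shim",roi&(z>.052)&(z<.08)&(s<90)&(x>.5)),("knob",roi&(z>.08)&(z<.11)&(x<.56)),("bed",roi&(z>.007)&(z<.018)&(s<110)&(v<150)&(x<.56))):
        k,l,st,ce=cv2.connectedComponentsWithStats(m.astype(np.uint8))
        for i in range(1,k):
            if st[i,4]>25:
                P=C[l==i];P=P[P[:,2]>np.percentile(P[:,2],60)-.006];print(nm,st[i,4],ce[i].round(),rect(P),"z",np.percentile(P[:,2],[5,50,95]).round(4))
E
```

```text
top0
blue 373 [276. 239.] (array([464.3, -17.3]), array([110.7,  63.2]), 10.7) z [0.0411 0.0442 0.0474]
blue 157 [239. 247.] (array([442.3,  60. ]), array([141.4,  44.6]), 42.8) z [0.0407 0.0438 0.0477]
yel 32 [361. 219.] (array([ 542.8, -251.2]), array([28.5, 28.9]), 88.8) z [0.0035 0.0069 0.0109]
yel 132 [251. 244.] (array([479.7,  56.6]), array([45. , 38.8]), 10.7) z [0.037  0.0398 0.0432]
yel 52 [251. 244.] (array([480.3,  56.2]), array([19. , 18.9]), 89.3) z [0.0387 0.0412 0.044 ]
yel 37 [294. 300.] (array([324.7, -57.9]), array([ 8.2, 76.7]), 4.1) z [-0.0036 -0.0002  0.0024]
wood 1537 [246. 183.] (array([653.7,  72.9]), array([228.4,  75. ]), 82.7) z [0.0217 0.0249 0.0282]
shim 40 [375. 149.] (array([ 730.3, -288. ]), array([39. ,  7.7]), 25.3) z [0.0626 0.0682 0.0735]
shim 293 [169. 162.] (array([708.3, 276.6]), array([46.2, 55.8]), 89.3) z [0.0563 0.0599 0.0631]
shim 77 [213. 176.] (array([664., 156.]), array([12.4, 39.9]), 82.5) z [0.0627 0.0655 0.0685]
shim 75 [234. 179.] (array([655.6, 100.4]), array([11.7, 40.7]), 82.7) z [0.0621 0.0657 0.0685]
shim 76 [254. 180.] (array(
[... 1214 characters left out ...]
0.0591 0.0651 0.0678]
shim 159 [244. 226.] (array([649.9,  47.1]), array([15.4, 41. ]), 84.2) z [0.0591 0.0653 0.0679]
shim 168 [237. 239.] (array([656.3, 101.3]), array([14.9, 40.2]), 85.1) z [0.0595 0.0654 0.0678]
shim 185 [227. 254.] (array([664.6, 155.7]), array([14.7, 40.7]), 81.0) z [0.0602 0.0656 0.0677]
shim 440 [191. 292.] (array([706.9, 276.4]), array([46.8, 55.6]), 90.0) z [0.0575 0.0595 0.061 ]
knob 72 [318. 204.] (array([493.4, -21.3]), array([18.9, 17.4]), 13.1) z [0.0878 0.0931 0.0957]
bed 78 [378. 189.] (array([ 330.3, -268.8]), array([69. , 26.2]), 22.4) z [0.008  0.0127 0.0172]
bed 723 [318. 256.] (array([489.4,   5.4]), array([ 64.4, 278.5]), 11.1) z [0.009  0.0125 0.0149]
```

jog_arm:
  offset:
    - [0, 0, 0]
    - [0, 0, 0]
    - [0, 0, 0]
    - [0, 0, 0]
    - [-10, -40, 5]
  angular:
    - [0, 0, -0.149]
    - [0, 0, -0.149]
    - [0, 0, -0.149]
    - [0, 0, -0.149]
    - [0, 0, 0]
  grip: [50, 50, 50, 50, 50]
  squeeze: 60

```text
clock: 0.6
tcp_pos: [0.2455, 0.4924, 0.2265]
tcp_rot: [0.0, -0.096, 0.995, 0.001]
wrist_force: [0.9, 0.1, 0.1]
finger_gap: 0.0427
finger_force: 0.0
```

jog_arm:
  offset:
    - [-12, -42, 7]
    - [-12, -42, 7]
    - [-12, -42, 7]
    - [-12, -42, 7]
    - [-12, -42, 7]
  angular:
    - [0, 0, 0]
    - [0, 0, 0]
    - [0, 0, 0]
    - [0, 0, 0]
    - [0, 0, 0]
  grip: [50, 50, 50, 50, 50]

```text
clock: 1.1
tcp_pos: [0.3442, 0.2929, 0.1906]
tcp_rot: [-0.0, -0.093, 0.996, -0.0]
wrist_force: [1.7, 0.3, -0.5]
finger_gap: 0.0427
finger_force: 0.0
```

```bash
cat >> h.py <<'E'
from scipy.spatial.transform import Rotation as Ro
VO=np.array([484.4,27.7,0]);VY=np.radians(10.6)
def delta(o,xyz,yaw):
    "tool-axis offset (mm) and turn about each tool axis to world xyz mm, tool down, closing line at yaw"
    R=Ro.from_quat(np.roll(o["tcp_rot"],-1))
    T=Ro.from_matrix([[-np.cos(yaw),-np.sin(yaw),0],[-np.sin(yaw),np.cos(yaw),0],[0,0,-1]])
    return R.inv().apply(np.array(xyz)-o["tcp_pos"]*1000).round(1),(R.inv()*T).as_rotvec().round(3)
def vw(p): return VO+Ro.from_euler("z",VY).apply(p)
def wv(p): return Ro.from_euler("z",-VY).apply(np.array(p)-VO)
def stat(o): print("t",round(o["clock"],2),"vise",wv(o["tcp_pos"]*1000).round(1),"Fv",Ro.from_euler("z",-VY).apply(o["wrist_force"]).round(1),"gap",round(o["finger_gap"],4),"ff",round(o["finger_force"],1))
E
python3 - <<'E'
from h import *
from station import bot
o=bot.observe();stat(o);print(o["joint_positions"].round(2),delta(o,vw([0,-51,130]),VY))
E
```

```text
t 1.1 vise [-89.  286.5 190.6] Fv [ 1.7 -0.1 -0.5] gap 0.0427 ff 0.0
[ 0.51 -0.02  1.88 -0.    1.29 -1.24] (array([ -88.4, -337.6,   60.7]), array([-0.   , -0.   ,  0.002]))
```

jog_arm:
  offset:
    - [-11, -42, 6]
    - [-11, -42, 6]
    - [-11, -42, 6]
    - [-11, -42, 6]
    - [-11, -42, 6]
  angular:
    - [0, 0, 0]
    - [0, 0, 0]
    - [0, 0, 0]
    - [0, 0, 0]
    - [0, 0, 0]
  grip: [50, 50, 50, 50, 50]

```text
clock: 1.6
tcp_pos: [0.4372, 0.0968, 0.1608]
tcp_rot: [-0.0, -0.093, 0.996, 0.0]
wrist_force: [0.3, 0.4, 0.2]
finger_gap: 0.0426
finger_force: 0.0
```

jog_arm:
  offset:
    - [-11, -42, 6]
    - [-11, -42, 6]
    - [-5, -20, 3]
    - [0, 0, 0]
    - [0, 0, 0]
  angular:
    - [0, 0, 0]
    - [0, 0, 0]
    - [0, 0, 0]
    - [0, 0, 0]
    - [0, 0, 0]
  grip: [50, 50, 50, 50, 50]

```text
clock: 2.1
tcp_pos: [0.4822, 0.0014, 0.1457]
tcp_rot: [-0.001, -0.092, 0.996, 0.001]
wrist_force: [-0.9, 0.4, -0.5]
finger_gap: 0.0429
finger_force: 0.0
```

```bash
python3 - <<'E'
from h import *
from station import bot
o=bot.observe();stat(o);print(o["joint_positions"].round(2),delta(o,vw([0,-51,57]),VY))
E
```

```text
t 2.1 vise [ -7.  -25.4 145.7] Fv [-0.8  0.6 -0.5] gap 0.0429 ff 0.0
[-0.18  0.1   1.85  0.    1.19 -1.93] (array([ -7.1, -25.7,  88.7]), array([ 0.001, -0.001,  0.   ]))
```

jog_arm:
  offset:
    - [-7, -26, 0]
    - [0, 0, 30]
    - [0, 0, 30]
    - [0, 0, 20]
    - [0, 0, 9]
  angular:
    - [0, 0, 0]
    - [0, 0, 0]
    - [0, 0, 0]
    - [0, 0, 0]
    - [0, 0, 0]
  grip: [50, 50, 50, 50, 50]

```text
clock: 2.6
tcp_pos: [0.4921, -0.021, 0.0552]
tcp_rot: [-0.002, -0.094, 0.996, 0.001]
wrist_force: [0.2, -0.5, 1.4]
finger_gap: 0.0428
finger_force: 0.0
```

jog_arm:
  offset:
    - [0, 0, 0]
    - [0, 0, 0]
    - [0, 0, 0]
    - [0, 0, 0]
    - [0, 0, 0]
  angular:
    - [0, 0, 0]
    - [0, 0, 0]
    - [0, 0, 0]
    - [0, 0, 0]
    - [0, 0, 0]
  grip: [50, 0, 0, 0, 0]

```text
clock: 3.1
tcp_pos: [0.4958, -0.023, 0.0588]
tcp_rot: [0.001, -0.093, 0.996, -0.0]
wrist_force: [-0.5, 1.3, 6.4]
finger_gap: 0.0185
finger_force: 58.7
```

```bash
python3 - <<'E'
from h import *
from station import bot
o=bot.observe();stat(o)
E
```

```text
t 3.1 vise [  1.8 -51.9  58.8] Fv [-0.3  1.4  6.4] gap 0.0185 ff 58.7
```

jog_arm:
  offset:
    - [0, -8, 0]
    - [0, -15, 0]
    - [0, -15, 0]
    - [0, -15, 0]
    - [0, -12, 0]
  angular:
    - [0, 0, 0]
    - [0, 0, 0]
    - [0, 0, 0]
    - [0, 0, 0]
    - [0, 0, 0]
  grip: [0, 0, 0, 0, 0]

```text
clock: 3.6
tcp_pos: [0.5078, -0.0877, 0.0588]
tcp_rot: [0.001, -0.093, 0.996, -0.0]
wrist_force: [-0.7, 1.2, 5.9]
finger_gap: 0.0188
finger_force: 58.9
```

jog_arm:
  offset:
    - [0, -7, 0]
    - [0, 0, 0]
    - [0, 0, 0]
    - [0, 0, 0]
    - [0, 0, 0]
  angular:
    - [0, 0, 0]
    - [0, 0, 0]
    - [0, 0, 0]
    - [0, 0, 0]
    - [0, 0, 0]
  grip: [0, 0, 0, 50, 50]

```text
clock: 4.1
tcp_pos: [0.5078, -0.0937, 0.0573]
tcp_rot: [0.0, -0.093, 0.996, -0.0]
wrist_force: [-0.6, -0.1, -0.0]
finger_gap: 0.0424
finger_force: 0.0
```

```bash
python3 - <<'E'
from h import *
from station import bot
o=bot.observe();stat(o)
S=np.array([649.8,46.8,0]);print("shim3",wv(S),delta(o,[649.8,46.8,140],np.radians(-7.4)))
E
```

```text
t 4.1 vise [   0.7 -123.7   57.3] Fv [-0.6  0.1 -0. ] gap 0.0424 ff 0.0
shim3 [166.09097755 -11.65148822   0.        ] (array([-165.5,  111.8,  -82.7]), array([-0.   ,  0.   ,  0.315]))
```

jog_arm:
  offset:
    - [0, 0, -30]
    - [0, 0, -40]
    - [-25, 12, -15]
    - [-40, 15, 0]
    - [-40, 15, 0]
  angular:
    - [0, 0, 0]
    - [0, 0, 0]
    - [0, 0, 0]
    - [0, 0, 0]
    - [0, 0, 0]
  grip: [50, 50, 50, 50, 50]

```text
clock: 4.6
tcp_pos: [0.6047, -0.0325, 0.1435]
tcp_rot: [0.001, -0.093, 0.996, -0.0]
wrist_force: [-0.0, 0.3, -0.4]
finger_gap: 0.0428
finger_force: 0.0
```

jog_arm:
  offset:
    - [-20, 5, 0]
    - [0, 0, 0]
    - [0, 0, 0]
    - [0, 0, 0]
    - [0, 0, 0]
  angular:
    - [0, 0, 0.105]
    - [0, 0, 0.105]
    - [0, 0, 0.105]
    - [0, 0, 0]
    - [0, 0, 0]
  grip: [50, 50, 50, 50, 50]

```text
clock: 5.1
tcp_pos: [0.6217, -0.0242, 0.1418]
tcp_rot: [-0.0, 0.063, 0.998, 0.0]
wrist_force: [0.1, 0.5, 0.1]
finger_gap: 0.0425
finger_force: 0.0
```

```bash
python3 - <<'E'
from h import *
from station import bot
o=bot.observe();stat(o)
print(delta(o,[643,-8.1,36],np.radians(-7.4)))
d=snap(bot,"top","1");C=cloud(d)
H=cv2.cvtColor(d["image"],cv2.COLOR_RGB2HSV);h,s,v=cv2.split(H);x,y,z=np.moveaxis(C,2,0)
roi=(x>.4)&(x<.56)&(abs(y)<.2)
for nm,m in(("yel",roi&(h>18)&(h<35)&(s>100)&(z>.033)&(z<.047)),("blue",roi&(h>100)&(h<130)&(s>120)&(v>50)&(z>.038)&(z<.05))):
    k,l,st,ce=cv2.connectedComponentsWithStats(m.astype(np.uint8))
    for i in range(1,k):
        if st[i,4]>25:
            P=np.array([wv(p) for p in C[l==i]*1000]);print(nm,st[i,4],np.percentile(P,[2,50,98],axis=0).round(1))
E
```

```text
t 5.1 vise [125.4 -76.3 141.8] Fv [0.2 0.4 0.1] gap 0.0425 ff 0.0
(array([-19.2,  18.7, 105.8]), array([ 0.   , -0.001,  0.003]))
blue 89 [[ -27.  -144.7   40.6]
 [ -15.4 -138.1   43.6]
 [  25.3 -117.5   46.7]]
```

jog_arm:
  offset:
    - [-19, 19, 0]
    - [0, 0, 0]
    - [0, 0, 35]
    - [0, 0, 35]
    - [0, 0, 20]
  angular:
    - [0, 0, 0]
    - [0, 0, 0]
    - [0, 0, 0]
    - [0, 0, 0]
    - [0, 0, 0]
  grip: [50, 50, 50, 50, 50]

```text
clock: 5.65
tcp_pos: [0.6408, -0.0081, 0.0492]
tcp_rot: [-0.002, 0.064, 0.998, 0.0]
wrist_force: [-0.8, -0.8, -0.5]
finger_gap: 0.043
finger_force: 0.0
```

jog_arm:
  offset:
    - [0, 0, 15]
    - [0, 0, 0]
    - [0, 0, 0]
    - [0, 0, 0]
    - [0, 0, 0]
  angular:
    - [0, 0, 0]
    - [0, 0, 0]
    - [0, 0, 0]
    - [0, 0, 0]
    - [0, 0, 0]
  grip: [50, 0, 0, 0, 0]
  squeeze: 40

```text
clock: 6.15
tcp_pos: [0.6446, -0.0082, 0.039]
tcp_rot: [0.002, 0.064, 0.998, -0.0]
wrist_force: [0.3, 0.0, -0.6]
finger_gap: 0.0114
finger_force: 43.1
```

```bash
python3 - <<'E'
from h import *
from station import bot
o=bot.observe();stat(o);print(o["tcp_pos"].round(4),o["wrist_force"],o["ft_torque"])
E
```

```text
t 6.15 vise [150.9 -64.8  39. ] Fv [ 0.3 -0.  -0.6] gap 0.0114 ff 43.1
[ 0.6446 -0.0082  0.039 ] [ 0.33360191  0.03219191 -0.64935236] [ 0.01612594 -0.00678857  0.00427792]
```

jog_arm:
  offset:
    - [0, 0, -10]
    - [0, 0, -25]
    - [0, 0, -40]
    - [0, 0, -10]
    - [30, 10, 0]
  angular:
    - [0, 0, 0]
    - [0, 0, 0]
    - [0, 0, 0]
    - [0, 0, 0]
    - [0, 0, 0]
  grip: [0, 0, 0, 0, 0]

```text
clock: 6.65
tcp_pos: [0.6207, 0.0038, 0.1278]
tcp_rot: [0.007, 0.065, 0.998, -0.001]
wrist_force: [0.2, -0.5, -1.2]
finger_gap: 0.0111
finger_force: 43.3
```

jog_arm:
  offset:
    - [30, 10, 0]
    - [0, 0, 0]
    - [0, 0, 0]
    - [0, 0, 0]
    - [0, 0, 0]
  angular:
    - [0, 0, -0.105]
    - [0, 0, -0.105]
    - [0, 0, -0.105]
    - [0, 0, 0]
    - [0, 0, 0]
  grip: [0, 0, 0, 0, 0]

```text
clock: 7.15
tcp_pos: [0.5866, 0.0195, 0.1227]
tcp_rot: [0.0, -0.092, 0.996, -0.0]
wrist_force: [-0.8, -0.8, -0.5]
finger_gap: 0.0112
finger_force: 43.3
```

```bash
python3 - <<'E'
from h import *
from station import bot
o=bot.observe();stat(o);print(delta(o,vw([1,-33,100]),VY))
E
```

```text
t 7.15 vise [ 98.9 -26.8 122.7] Fv [-0.9 -0.7 -0.5] gap 0.0112 ff 43.3
(array([97.9, -6.2, 22.6]), array([-0.   ,  0.001, -0.001]))
```

jog_arm:
  offset:
    - [30, -2, 0]
    - [40, -2, 0]
    - [28, -2, 0]
    - [0, 0, 20]
    - [0, 0, 0]
  angular:
    - [0, 0, 0]
    - [0, 0, 0]
    - [0, 0, 0]
    - [0, 0, 0]
    - [0, 0, 0]
  grip: [0, 0, 0, 0, 0]

```text
clock: 7.65
tcp_pos: [0.4888, -0.0044, 0.1006]
tcp_rot: [-0.002, -0.092, 0.996, 0.001]
wrist_force: [0.2, -0.9, -1.4]
finger_gap: 0.0114
finger_force: 43.3
```

```bash
python3 - <<'E'
from h import *
from station import bot
o=bot.observe();stat(o);print(delta(o,vw([1,-33,44]),VY))
d=snap(bot,"side","2")
cv2.imwrite("pics/side2c.png",cv2.resize(d["image"][150:320,200:400,::-1],(800,600)[:2],interpolation=cv2.INTER_CUBIC))
E
```

```text
t 7.65 vise [ -1.6 -32.4 100.6] Fv [ 0.  -1.  -1.4] gap 0.0114 ff 43.3
(array([-2.8, -0.7, 56.5]), array([ 0.002, -0.004, -0.001]))
```

View pics/side2c.png

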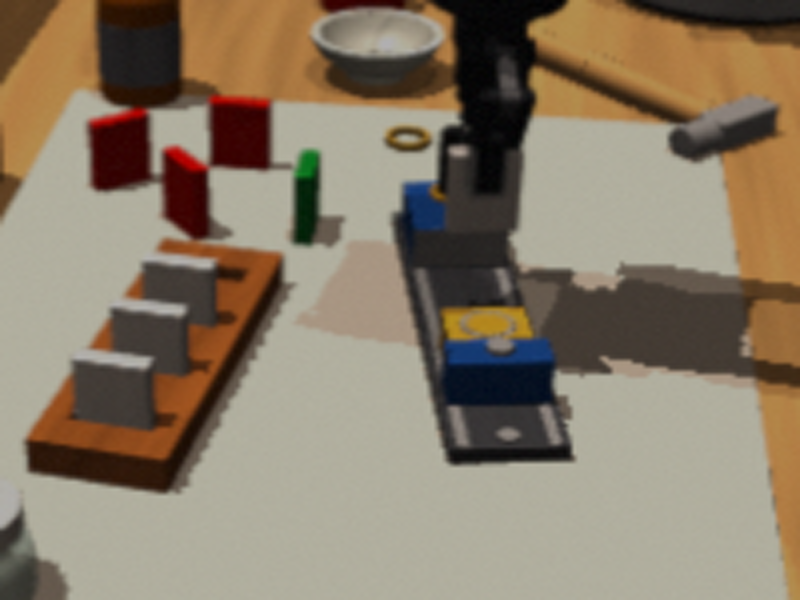

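The crop shows the shim held upright at about (483,190) over the bed. The jaw is drawn back behind it, the blank is at (487,325) against the stop, and three shims remain in the rack.

jog_arm:
  offset:
    - [-2, 0, 20]
    - [0, 0, 25]
    - [0, 0, 11]
    - [0, 0, 0]
    - [0, 0, 0]
  angular:
    - [0, 0, 0]
    - [0, 0, 0]
    - [0, 0, 0]
    - [0, 0, 0]
    - [0, 0, 0]
  grip: [0, 0, 0, 0, 0]

```text
clock: 8.2
tcp_pos: [0.4941, -0.0042, 0.0469]
tcp_rot: [0.0, -0.093, 0.996, -0.0]
wrist_force: [-0.3, -0.2, -0.3]
finger_gap: 0.0112
finger_force: 43.3
```

jog_arm:
  offset:
    - [0, 0, 2]
    - [0, 0, 1]
    - [0, 0, 0]
  angular:
    - [0, 0, 0]
    - [0, 0, 0]
    - [0, 0, 0]
  grip: [0, 0, 0]

```text
clock: 8.5
tcp_pos: [0.4936, -0.0042, 0.0438]
tcp_rot: [0.001, -0.093, 0.996, -0.0]
wrist_force: [1.0, -0.7, -1.4]
finger_gap: 0.0111
finger_force: 43.3
```

```bash
python3 - <<'E'
from h import *
from station import bot
o=bot.observe();stat(o)
E
```

```text
t 8.5 vise [  3.2 -33.   43.8] Fv [ 0.9 -0.8 -1.4] gap 0.0111 ff 43.3
```

jog_arm:
  offset:
    - [0, 0, 1.5]
    - [0, 0, 1]
    - [0, 0, 0]
  angular:
    - [0, 0, 0]
    - [0, 0, 0]
    - [0, 0, 0]
  grip: [0, 0, 0]

```text
clock: 8.8
tcp_pos: [0.493, -0.0041, 0.0407]
tcp_rot: [-0.0, -0.093, 0.996, 0.0]
wrist_force: [-0.2, 0.8, -0.7]
finger_gap: 0.0112
finger_force: 43.3
```

jog_arm:
  offset:
    - [0, 0, 0.5]
    - [0, 0, 0]
    - [0, 0, 0]
  angular:
    - [0, 0, 0]
    - [0, 0, 0]
    - [0, 0, 0]
  grip: [0, 0, 0]

```text
clock: 9.1
tcp_pos: [0.4932, -0.0041, 0.0404]
tcp_rot: [0.0, -0.093, 0.996, -0.0]
wrist_force: [-0.6, -0.6, -0.2]
finger_gap: 0.0114
finger_force: 43.5
```

jog_arm:
  offset:
    - [0, 0, 0.7]
    - [0, 0, 0]
    - [0, 0, 0]
  angular:
    - [0, 0, 0]
    - [0, 0, 0]
    - [0, 0, 0]
  grip: [0, 0, 0]

```text
clock: 9.4
tcp_pos: [0.4933, -0.0042, 0.0403]
tcp_rot: [-0.0, -0.093, 0.996, -0.0]
wrist_force: [-2.0, 0.9, 6.5]
finger_gap: 0.0114
finger_force: 44.4
```

jog_arm:
  offset:
    - [0, 0, 0.7]
    - [0, 0, 0]
    - [0, 0, 0]
  angular:
    - [0, 0, 0]
    - [0, 0, 0]
    - [0, 0, 0]
  grip: [0, 0, 0]

```text
clock: 9.7
tcp_pos: [0.4933, -0.0042, 0.0403]
tcp_rot: [-0.0, -0.093, 0.996, -0.0]
wrist_force: [-3.8, -0.3, 11.1]
finger_gap: 0.0115
finger_force: 45.2
```

jog_arm:
  offset:
    - [0, 0, -1]
    - [0, 0, 0]
    - [0, 0, 0]
    - [0, 0, 0]
    - [0, 0, 0]
  angular:
    - [0, 0, 0]
    - [0, 0, 0]
    - [0, 0, 0]
    - [0, 0, 0]
    - [0, 0, 0]
  grip: [0, 38, 38, 38, 38]

```text
clock: 10.2
tcp_pos: [0.4931, -0.0042, 0.0397]
tcp_rot: [-0.0, -0.093, 0.996, 0.0]
wrist_force: [-0.1, -0.3, -0.4]
finger_gap: 0.0325
finger_force: 0.0
```

jog_arm:
  offset:
    - [0, 0, -20]
    - [0, 0, -40]
    - [0, 0, -40]
    - [0, -25, 0]
    - [0, -40, 0]
  angular:
    - [0, 0, 0]
    - [0, 0, 0]
    - [0, 0, 0]
    - [0, 0, 0]
    - [0, 0, 0]
  grip: [38, 38, 38, 38, 38]

```text
clock: 10.7
tcp_pos: [0.5064, -0.0674, 0.1419]
tcp_rot: [0.002, -0.095, 0.995, -0.0]
wrist_force: [0.7, 0.3, -0.3]
finger_gap: 0.032
finger_force: 0.0
```

jog_arm:
  offset:
    - [0, -25, 0]
    - [0, 0, 0]
    - [0, 0, 0]
  angular:
    - [0, 0, 0]
    - [0, 0, 0]
    - [0, 0, 0]
  grip: [45, 45, 45]

```text
clock: 11.0
tcp_pos: [0.5095, -0.0927, 0.1396]
tcp_rot: [-0.0, -0.092, 0.996, 0.0]
wrist_force: [-0.1, 0.2, -0.4]
finger_gap: 0.0386
finger_force: 0.0
```

```bash
python3 - <<'E'
from h import *
from station import bot
o=bot.observe();stat(o);print(delta(o,vw([0,-123.5,57]),VY))
for n in("top","side"):
    d=snap(bot,n,"3");C=cloud(d)
    H=cv2.cvtColor(d["image"],cv2.COLOR_RGB2HSV);h,s,v=cv2.split(H)
    P=Ro.from_euler("z",-VY).apply(C.reshape(-1,3)*1000-VO).reshape(C.shape);x,y,z=np.moveaxis(P,2,0)
    roi=(abs(x)<40)&(y>-75)&(y<85)
    for nm,m in(("yel",roi&(h>18)&(h<35)&(s>100)&(z>35)&(z<46)),("stop",(y>20)&roi&(h>100)&(h<130)&(s>120)&(z>38)&(z<50)),("shim",roi&(s<90)&(z>60)&(z<74)&(y<0))):
        if m.sum(): print(n,nm,m.sum(),np.percentile(P[m],[3,50,97],axis=0).round(1).tolist(),rect(P[m]/1000))
d=load("side3");cv2.imwrite("pics/side3c.png",cv2.resize(d["image"][170:290,260:400,::-1],(700,600),interpolation=cv2.INTER_CUBIC))
E
```

```text
t 11.0 vise [   2.6 -122.9  139.6] Fv [-0.1  0.2 -0.4] gap 0.0386 ff 0.0
(array([ 2.5, -0.6, 82.6]), array([ 0.001, -0.001, -0.   ]))
top yel 182 [[-21.0, 10.6, 37.0], [0.3, 29.1, 40.2], [22.1, 48.0, 43.8]] (array([ 0.9, 29.1]), array([38.6, 45.6]), 89.8)
top stop 156 [[-26.1, 50.8, 39.8], [-0.2, 61.9, 44.1], [25.4, 73.2, 47.2]] (array([-0.3, 62.3]), array([24.1, 54.5]), 90.0)
top shim 70 [[-16.5, -38.8, 63.5], [1.5, -33.2, 67.8], [20.1, -27.6, 71.5]] (array([  2.2, -33.3]), array([11.8, 39.6]), 89.5)
side yel 180 [[-20.3, 10.4, 39.0], [1.7, 26.0, 41.0], [23.2, 42.3, 43.1]] (array([ 1.4, 27.2]), array([35. , 46.2]), 86.0)
side stop 195 [[-25.5, 53.7, 38.5], [2.0, 69.8, 43.8], [27.0, 75.5, 46.3]] (array([ 0.4, 63.6]), array([24.9, 55.1]), 88.1)
side shim 109 [[-16.5, -37.3, 60.7], [3.2, -29.5, 66.9], [22.5, -26.1, 70.1]] (array([  2.8, -31.2]), array([40. , 14.8]), 5.6)
```

View pics/side3c.png

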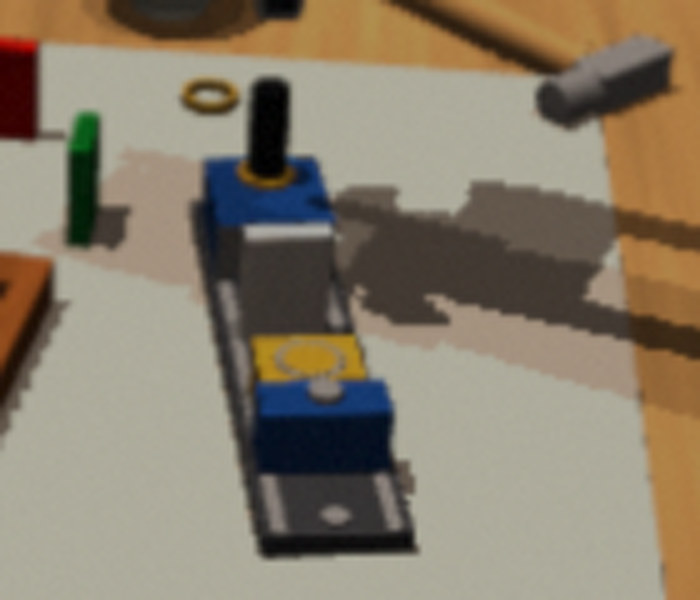

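The shim stands upright and square on the bed at about (288,270) in the crop, 2 mm off centre. The gap in front of the blank is about 9–10 mm, so one 12 mm shim should do. Next I grip the knob and push.

jog_arm:
  offset:
    - [2, 0, 30]
    - [0, 0, 30]
    - [0, 0, 22]
    - [0, 0, 0]
    - [0, 0, 0]
  angular:
    - [0, 0, 0]
    - [0, 0, 0]
    - [0, 0, 0]
    - [0, 0, 0]
    - [0, 0, 0]
  grip: [45, 45, 45, 45, 45]

```text
clock: 11.6
tcp_pos: [0.5076, -0.092, 0.0579]
tcp_rot: [-0.0, -0.094, 0.996, 0.0]
wrist_force: [0.1, 0.3, 0.4]
finger_gap: 0.0385
finger_force: 0.0
```

jog_arm:
  offset:
    - [0, 0, 0]
    - [0, 0, 0]
    - [0, 0, 0]
    - [0, 0, 0]
    - [0, 0, 0]
  angular:
    - [0, 0, 0]
    - [0, 0, 0]
    - [0, 0, 0]
    - [0, 0, 0]
    - [0, 0, 0]
  grip: [0, 0, 0, 0, 0]
  squeeze: 60

```text
clock: 12.1
tcp_pos: [0.5093, -0.0933, 0.0598]
tcp_rot: [0.002, -0.093, 0.996, -0.001]
wrist_force: [-0.2, 0.6, 6.6]
finger_gap: 0.0183
finger_force: 59.0
```

jog_arm:
  offset:
    - [0, 5, 0]
    - [0, 8, 0]
    - [0, 8, 0]
    - [0, 8, 0]
    - [0, 6, 0]
  angular:
    - [0, 0, 0]
    - [0, 0, 0]
    - [0, 0, 0]
    - [0, 0, 0]
    - [0, 0, 0]
  grip: [0, 0, 0, 0, 0]

```text
clock: 12.6
tcp_pos: [0.503, -0.0592, 0.0598]
tcp_rot: [0.002, -0.093, 0.996, -0.001]
wrist_force: [-0.3, -2.0, 5.8]
finger_gap: 0.0186
finger_force: 59.0
```

```bash
python3 - <<'E'
from h import *
from station import bot
o=bot.observe();stat(o)
E
```

```text
t 12.6 vise [  2.3 -88.9  59.8] Fv [-0.7 -2.   5.8] gap 0.0186 ff 59.0
```

jog_arm:
  offset:
    - [0, 6, 0]
    - [0, 6, 0]
    - [0, 6, 0]
    - [0, 6, 0]
    - [0, 6, 0]
  angular:
    - [0, 0, 0]
    - [0, 0, 0]
    - [0, 0, 0]
    - [0, 0, 0]
    - [0, 0, 0]
  grip: [0, 0, 0, 0, 0]

```text
clock: 13.1
tcp_pos: [0.4976, -0.0299, 0.0598]
tcp_rot: [0.002, -0.093, 0.996, -0.001]
wrist_force: [-0.3, -2.7, 5.0]
finger_gap: 0.0185
finger_force: 59.1
```

jog_arm:
  offset:
    - [0, 3, 0]
    - [0, 2, 0]
    - [0, 0, 0]
  angular:
    - [0, 0, 0]
    - [0, 0, 0]
    - [0, 0, 0]
  grip: [0, 0, 0]

```text
clock: 13.4
tcp_pos: [0.4966, -0.0246, 0.0598]
tcp_rot: [0.002, -0.093, 0.996, -0.001]
wrist_force: [-0.7, -0.4, 7.4]
finger_gap: 0.0186
finger_force: 59.1
```

```bash
python3 - <<'E'
from h import *
from station import bot
o=bot.observe();stat(o)
E
```

```text
t 13.4 vise [  2.3 -53.7  59.8] Fv [-0.8 -0.3  7.4] gap 0.0186 ff 59.1
```

jog_arm:
  offset:
    - [0, 1, 0]
    - [0, 1, 0]
    - [0, 1, 0]
    - [0, 0, 0]
  angular:
    - [0, 0, 0]
    - [0, 0, 0]
    - [0, 0, 0]
    - [0, 0, 0]
  grip: [0, 0, 0, 0]

```text
clock: 13.8
tcp_pos: [0.4961, -0.022, 0.0598]
tcp_rot: [0.002, -0.093, 0.996, -0.001]
wrist_force: [-1.1, -1.6, 6.3]
finger_gap: 0.0184
finger_force: 59.1
```

jog_arm:
  offset:
    - [0, 1, 0]
    - [0, 1, 0]
    - [0, 0, 0]
  angular:
    - [0, 0, 0]
    - [0, 0, 0]
    - [0, 0, 0]
  grip: [0, 0, 0]

```text
clock: 14.1
tcp_pos: [0.4957, -0.02, 0.0598]
tcp_rot: [0.002, -0.093, 0.996, -0.001]
wrist_force: [-1.0, -1.9, 6.2]
finger_gap: 0.0184
finger_force: 59.1
```

jog_arm:
  offset:
    - [0, 1, 0]
    - [0, 0, 0]
    - [0, 0, 0]
  angular:
    - [0, 0, 0]
    - [0, 0, 0]
    - [0, 0, 0]
  grip: [0, 0, 0]

```text
clock: 14.4
tcp_pos: [0.4955, -0.0191, 0.0598]
tcp_rot: [0.002, -0.093, 0.996, -0.001]
wrist_force: [-0.1, -1.4, 7.4]
finger_gap: 0.0185
finger_force: 59.1
```

jog_arm:
  offset:
    - [0, 0.7, 0]
    - [0, 0, 0]
    - [0, 0, 0]
  angular:
    - [0, 0, 0]
    - [0, 0, 0]
    - [0, 0, 0]
  grip: [0, 0, 0]

```text
clock: 14.7
tcp_pos: [0.4954, -0.0184, 0.0598]
tcp_rot: [0.002, -0.093, 0.996, -0.001]
wrist_force: [-0.3, -2.1, 7.5]
finger_gap: 0.0184
finger_force: 59.2
```

jog_arm:
  offset:
    - [0, 0.7, 0]
    - [0, 0, 0]
    - [0, 0, 0]
  angular:
    - [0, 0, 0]
    - [0, 0, 0]
    - [0, 0, 0]
  grip: [0, 0, 0]

```text
clock: 15.0
tcp_pos: [0.4953, -0.018, 0.0598]
tcp_rot: [0.002, -0.093, 0.996, -0.001]
wrist_force: [-0.3, -2.6, 6.8]
finger_gap: 0.0188
finger_force: 59.2
```

jog_arm:
  offset:
    - [0, 0.7, 0]
    - [0, 0, 0]
    - [0, 0, 0]
  angular:
    - [0, 0, 0]
    - [0, 0, 0]
    - [0, 0, 0]
  grip: [0, 0, 0]

```text
clock: 15.3
tcp_pos: [0.4953, -0.0178, 0.0598]
tcp_rot: [0.002, -0.093, 0.996, -0.002]
wrist_force: [-1.1, -4.4, 4.9]
finger_gap: 0.0188
finger_force: 59.1
```

jog_arm:
  offset:
    - [0, 1, 0]
    - [0, 1, 0]
    - [0, 1, 0]
    - [0, 0, 0]
    - [0, 0, 0]
  angular:
    - [0, 0, 0]
    - [0, 0, 0]
    - [0, 0, 0]
    - [0, 0, 0]
    - [0, 0, 0]
  grip: [0, 0, 0, 0, 0]

```text
clock: 15.8
tcp_pos: [0.4953, -0.0178, 0.0598]
tcp_rot: [0.002, -0.093, 0.996, -0.004]
wrist_force: [-0.1, -13.8, 2.3]
finger_gap: 0.0187
finger_force: 59.3
```

```bash
python3 - <<'E'
from h import *
from station import bot
o=bot.observe();stat(o)
for n in("top","side"):
    d=snap(bot,n,"4");C=cloud(d)
    H=cv2.cvtColor(d["image"],cv2.COLOR_RGB2HSV);h,s,v=cv2.split(H)
    P=Ro.from_euler("z",-VY).apply(C.reshape(-1,3)*1000-VO).reshape(C.shape);x,y,z=np.moveaxis(P,2,0)
    roi=(abs(x)<40)&(y>-75)&(y<85)
    for nm,m in(("yel",roi&(h>18)&(h<35)&(s>100)&(z>35)&(z<46)),("stop",(y>20)&roi&(h>100)&(h<130)&(s>120)&(z>38)&(z<50)),("shim",roi&(s<90)&(v>60)&(z>60)&(z<74)&(y<20)&(y>-18))):
        if m.sum(): print(n,nm,m.sum(),np.percentile(P[m],[3,50,97],axis=0).round(1).tolist(),rect(P[m]/1000))
    v0,u0=(170,260) if n=="side" else (200,200)
    cv2.imwrite(f"pics/{n}4c.png",cv2.resize(d["image"][v0:v0+120,u0:u0+140,::-1],(700,600),interpolation=cv2.INTER_CUBIC))
E
```

```text
t 15.8 vise [  2.4 -46.7  59.8] Fv [ -2.6 -13.5   2.3] gap 0.0187 ff 59.3
top yel 31 [[-21.7, 11.5, 37.7], [-15.2, 18.4, 40.3], [-4.3, 28.9, 43.8]] (array([-12.9,  20.4]), array([17.6, 18.8]), 1.4)
top stop 73 [[-15.5, 53.3, 41.5], [14.7, 67.6, 44.1], [26.3, 73.8, 46.7]] (array([ 2.9, 62.9]), array([47.6, 22.2]), 0.8)
top shim 19 [[-16.8, -1.3, 64.3], [-11.3, 4.1, 68.1], [-6.9, 8.9, 71.6]] (array([-12.6,   4.6]), array([10.6, 10.4]), 78.3)
side yel 178 [[-20.5, 10.4, 38.7], [1.8, 26.4, 41.0], [23.2, 42.0, 43.1]] (array([ 1.1, 27.3]), array([37.4, 46. ]), 89.9)
side stop 196 [[-25.8, 52.0, 38.4], [3.5, 69.3, 43.6], [26.6, 75.5, 46.6]] (array([-0., 64.]), array([55.8, 26.9]), 1.8)
side shim 86 [[-14.4, -1.8, 61.4], [3.2, 6.4, 67.6], [21.6, 10.5, 69.8]] (array([3.6, 3.7]), array([38.7, 13.9]), 2.0)
```

View pics/side4c.png

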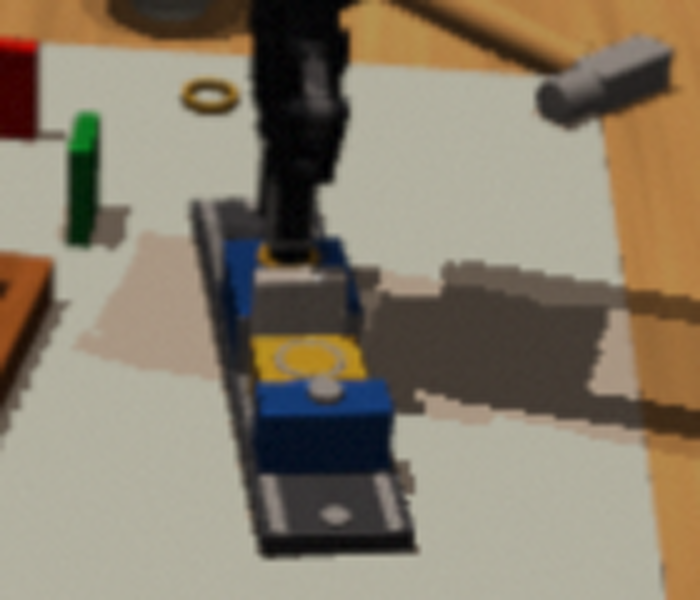

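View pics/top4c.png

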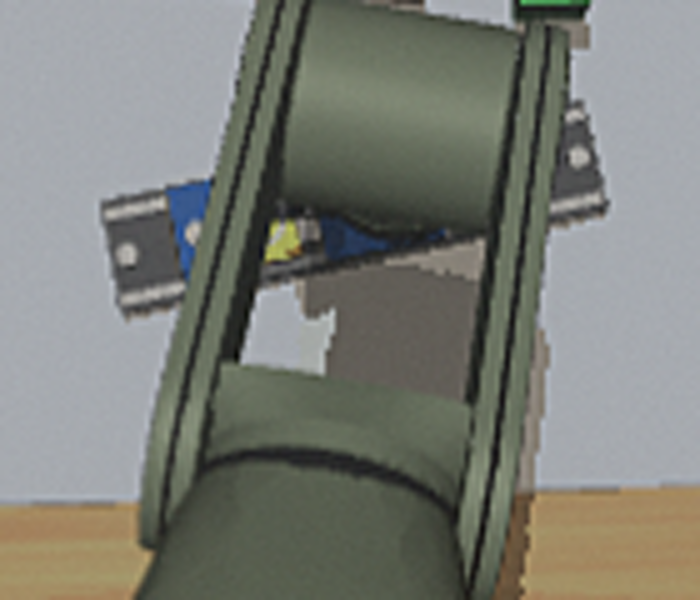

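The side crop shows the shim upright between jaw and blank, with no visible gap: shim top at (297,275), blank at (308,355). The top crop is mostly hidden by the arm but shows the same stack near (285,240). As a last check that the jaw is pressing the shim and not its end stop, I measure the bed ends against the jaw face.

```bash
python3 - <<'E'
from h import *
from station import bot
for n,q in(("side4",[(312.4,278.4),(342.4,277.4)]),("top4",[(220.4,240.6),(224.4,263.6),(316,220),(321.4,241.6)])):
    for p in plane(load(n),q,.012): print(n,wv(p*1000).round(1))
o=bot.observe();stat(o)
E
```

```text
side4 [ 30.4 118.8  12. ]
side4 [-31.2 118.8  12. ]
top4 [ 29.4 112.6  12. ]
top4 [-34.9 113.9  12. ]
top4 [  29.7 -159.3   12. ]
top4 [ -32.3 -160.3   12. ]
t 15.9 vise [  2.4 -46.7  59.8] Fv [ -1.7 -13.7   2.9] gap 0.0184 ff 59.3
```

jog_arm:
  offset:
    - [0, 0.5, 0]
    - [0, 0, 0]
    - [0, 0, 0]
  angular:
    - [0, 0, 0]
    - [0, 0, 0]
    - [0, 0, 0]
  grip: [0, 0, 0]

```text
clock: 16.2
tcp_pos: [0.4953, -0.0178, 0.0598]
tcp_rot: [0.002, -0.093, 0.996, -0.005]
wrist_force: [0.7, -16.2, 2.7]
finger_gap: 0.0186
finger_force: 59.5
```

```bash
python3 -c "
from station import bot
print(bot.sign_off())"
```

```text
the job is handed in; nothing more can be done
None
```

I handed the job in at about 16 s with one shim standing upright and square between jaw and blank, and the gripper still holding the knob and pushing at about 16 N. By camera the jaw is 1.7 mm short of its end stop and the stack is touching, but at ±2 mm accuracy I could not fully rule out the jaw resting on its stop; no verdict came back.

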